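Clear the screw cases off the tin and take off its cap

ROBOT

A 6-joint arm with a two-finger parallel gripper is mounted at the origin on the work surface. World frame = base frame: x ahead of the robot, y to its left, z up, the work surface at z = 0. Lengths are in mm, angles in rad, forces in N, time in s.
With the tool pointing down it reaches from about 275 to 750 mm from the base axis. Payload 10.2 kg.
Tool frame: the origin (TCP) lies between the finger pads; the fingertips stand 11 mm ahead of it and the grasp point (between the pads) lies 8 mm behind it; z points along the fingers, y is the line along which they close (so a half turn about z gives the same grasp; the last joint's range is limited). The gripper opens to 85 mm and grips with 20 to 120 N. Pads are 22 mm wide; open, the fingers measure 114 mm over their backs; the gripper's body (76 mm by 85 mm) begins 54 mm behind the grasp point. The pads swing forward as they close: fully open they stand 13 mm farther back than shut.
Start: joints at [-1.364, 0.313, 1.498, -0, 1.331, -0.223], TCP at [218.75, -477.262, 212.094] pointing down, gripper open.
Joint ranges: [-2.94, 2.94], [-0.97, 2.17], [0.19, 2.56], [-1.23, 4.37], [0.02, 3.11], [-2.88, 2.88]. Speed limits (rad/s): [2.39, 2.39, 3.01, 3.14, 3.14, 3.14].

INTERFACE

Orientations are given as a unit quaternion [x, y, z, w].
In Python, from bench import bot gives the robot as it stands. The module is installed in compiled form; this text tells all that it offers.
- The arm moves only by the tool apply_moves, never from a script. Its arguments are lists of equal length, an entry for each row: "offset": the shift along the tool's x, y, z in m, a list of three; "spin": the turn about the tool's z in degrees. A call has 1 to 8 rows; each row shifts and turns the commanded pose from where the row before left it, along the tool's axes as they then stand; what a row does not reach is not made up. A row lasts 1/8 s, in which the tool goes at most 62.5 mm and 10.7 degrees, less where a joint would pass 70% of its speed; a pose out of reach is approached as far as the arm can. A call with a gripper value outside its range is refused whole. "grip" is the gripper's target within -1 to 1 (fully open at 1, half-way at 0, shut at -1), set as the call begins (left out, the last holds). The fingers move at their own pace and stop on an object; "force" is the grip in N (left out, the last holds). Time passes only in rows, so rows that do not move let the fingers close. It gives the time, the measured TCP pose, the force, the opening and the grip force at its end, in the units of the state.
- bot.observe(): the state, without advancing time (a new reading comes with each control period).
- bot.capture(name): name is "side" or "top"; returns a dict with "frame" (480x640x3 uint8, red, green, blue), "fx", "fy", "cx", "cy" (pixels), "rvec" (rotation vector, rad) and "tvec" (3), from world to camera coordinates, as OpenCV has them. Camera axes: x right, y down, z forward; pixel columns grow to the right and rows downward; lengths in mm; the calibration is good to about 2 mm. A picture is of the moment at which its call begins. There is no depth.
- bot.close_job(): hands the job in; it is judged then, once.
The state is a dict: "time_s": time; "q": joint angles; "joint_velocities": joint speeds; "effort": joint torques, N m; "ee_pos": TCP position; "eef_rot": TCP orientation; "wrist_force": force on the tool from outside, world axes, zero at the start; "ft_torque": the same for the moment, N m; "grip_width": finger opening in mm; "gripper_force": force on a finger pad.
Only numpy, scipy, OpenCV 4.12 (cv2) and the standard library are available. Lean on these libraries where they do the work, as an engineer would, in place of code of your own. Each camera call takes 0.05 s, during which the arm holds its last target. There are 200 camera calls.

TASK

Two screw cases are lying on the cap of the bare steel tin: move them, yellow first and then green, onto the red case on the shelf, so that the three stand as one square column with their edges lined up and the red one stays where it is, and let go of them. Then open the steel tin, whose twist-lock cap may be left- or right-handed: try it one way and, if it will not go, the other, turn it until it stops, and lift it off without tearing at it. Finish while still holding the cap in the gripper, level and about 10 cm above where it sat, and leave the blue tin, pliers, screw dispenser and clamp alone.

Things in the scene. Friction and masses are not known exactly. Their poses are not given: they have to be found in the camera images.
- yellow_case_center (a point): Yellow small closed screw case, a plain box 90 x 60 x 35 mm (own x, y, z) with a black seam and a white paper label with a screw picture on top, about 0.25 kg; this point is its centre, 17.5 mm above its underside; x along the 90 mm side, z up. At the start it lies on top of the green case.
- green_case_center (a point): Green small closed screw case, a plain box 90 x 60 x 35 mm (own x, y, z) with a black seam and a white paper label with a screw picture on top, about 0.25 kg; this point is its centre, 17.5 mm above its underside; x along the 90 mm side, z up. At the start it lies flat on the cap of the steel tin, under the yellow case.
- red_case_center (a point): Red small closed screw case, a plain box 90 x 60 x 35 mm (own x, y, z) with a black seam and a white paper label with a screw picture on top, about 0.25 kg; this point is its centre, 17.5 mm above its underside; x along the 90 mm side, z up. It lies on the shelf and is the foot of the column.
- cap_center (a point): black ribbed round cap of the steel tin, 60 mm across, 46 mm high, 60 g, flat top with a red index line along its own x; this point is its centre, 23 mm below its top and 86 mm above the shelf when shut; z up; its rotation shows how far it was turned. It keeps its height while it turns, with about 2 mm play up and sideways; turned hard against a stop it slips in the fingers.
- neck_top (a point): centre of the top of the steel tin's neck, under the cap, 104 mm above the shelf. The cap's 3 lugs sit under ledges of the neck. One way (clockwise or not from above: hidden, varies) the cap meets a stop within 0.15 rad; the other way it turns easily, about 1.1 rad, to a second stop and is then free (from 0.9 rad on) to lift straight off, clearing the neck after 26 mm.
- steel_tin: bare steel tin screwed down to the shelf, 90 mm across; its flat shoulder is 60 mm above the shelf, the neck (50 mm over its ledges) goes up to 104 mm; the cap's rim is 3 mm above the shoulder and its top 109 mm above the shelf. Origin at the centre of its underside, z up; it never moves.
- blue_tin: blue tin of the same size with the same cap, screwed down to the shelf, to be left alone. Origin at the centre of its underside, z up.
- blue_cap_center (a point): centre of the blue tin's black cap (60 mm across, 46 mm high), to be left on.
- pliers: pliers with blue grips lying on the shelf, 150 mm long along their own y, 12 mm high; origin at the pivot, on the underside. Leave alone.
- dispenser: orange plastic screw dispenser with a black push button on top, 45 x 95 mm and 51 mm high; origin at the centre of its underside. Leave alone.
- clamp: white plastic C-clamp lying flat, about 75 x 145 mm, 14 mm high; origin at its middle, on the underside. Leave alone.
Mind the look-alikes: they are no part of the job. What is shaped like the part that bears red_case_center but pink is not meant.

How it is judged:
By the outcome, as a careful person would: the job done as asked, in the order asked, and still so for the second after the job is handed in, while the arm keeps its last pose, push and grip.
It also fails if it takes over 72 s, if anything falls off the work surface, if the arm or the gripper's body presses on something with over 40 N, if the wrist force passes 120 N, or if a joint passes its speed limit or range.

## Working session

There is one attempt and no reset: what is moved stays moved. The work goes in short steps, Python scripts to look and compute and a tool call to move; the robot and the scene stay as the last step left them, time stands still between calls to the robot, and variables do not carry over. Pictures are saved under pics/ and viewed, at most 10 in all, crops included, and the job is handed in when it is done.

Besides the shell and the picture viewer there is one more tool, called after "Emit:" in YAML: its name, and indented under it one key for each argument. apply_moves: Moves the arm, as the interface text tells. Its arguments: {"type":"object","properties":{"offset":{"type":"array","items":{"type":"array","items":{"type":"number"}}},"spin":{"type":"array","items":{"type":"number"}},"grip":{"type":"number"},"force":{"type":"number"}},"required":["offset","spin"]}

```bash
mkdir -p pics
cat > h.py <<'E'
import numpy as np, cv2
from bench import bot
def cap(n):
    c=bot.capture(n); c['R']=cv2.Rodrigues(np.array(c['rvec'],float))[0]; c['t']=np.array(c['tvec'],float).ravel(); return c
def ray(c,u,v):
    d=c['R'].T@np.array([(u-c['cx'])/c['fx'],(v-c['cy'])/c['fy'],1.]); return -c['R'].T@c['t'],d/np.linalg.norm(d)
def plane(c,u,v,z):
    o,d=ray(c,u,v); return o+d*(z-o[2])/d[2]
def proj(c,p):
    q=c['R']@np.array(p,float)+c['t']; return c['fx']*q[0]/q[2]+c['cx'],c['fy']*q[1]/q[2]+c['cy']
def tri(l):
    A=np.zeros((3,3));b=np.zeros(3)
    for c,u,v in l:
        o,d=ray(c,u,v);M=np.eye(3)-np.outer(d,d);A+=M;b+=M@o
    return np.linalg.solve(A,b)
def save(c,n,crop=None,s=1):
    f=c['frame'][:,:,::-1]
    if crop: f=f[crop[1]:crop[3],crop[0]:crop[2]]
    cv2.imwrite('pics/'+n,cv2.resize(f,None,fx=s,fy=s,interpolation=cv2.INTER_CUBIC))
E
python3 - <<'E'
from h import *
for n in('side','top'):
    c=cap(n);save(c,n+'0.png');print(n,c['fx'],c['cx'],c['cy'],-c['R'].T@c['t'],c['R'][2])
print(bot.observe())
E
```

```text
side 559.4424123417626 315.51232760993327 230.0157209949992 [ 506.60208933 -950.1484107   905.42609664] [ 0.05042243  0.78966402 -0.61146407]
top 445.20562170278527 326.25121074178077 237.83967062904833 [ 361.52515058   35.92821231 1105.8065887 ] [ 0.21280896  0.00640389 -0.97707284]
{'time_s': 0.1, 'q': array([-1.36442724e+00,  3.13359107e-01,  1.49835910e+00,  1.32137677e-06,
        1.33099503e+00, -2.23392494e-01]), 'joint_velocities': array([ 0.00018335, -0.0009701 , -0.00138875, -0.00123734,  0.00128912,
        0.00103199]), 'effort': array([ 2.36129454e-03, -4.12897182e+01, -2.60145038e+01, -1.35616860e-04,
        3.00689579e-03,  1.70493371e-05]), 'ee_pos': array([ 218.68376103, -477.0117877 ,  211.61094893]), 'eef_rot': array([ 9.77001701e-01,  2.13230773e-01,  5.41066185e-06, -5.60267113e-04]), 'wrist_force': array([-0.63531943, -0.90555774,  0.40591804]), 'ft_torque': array([0.05924072, 0.00993445, 0.02055968]), 'gripper_force': 0.0, 'grip_width': 85.30556388494021}
```

View pics/side0.png

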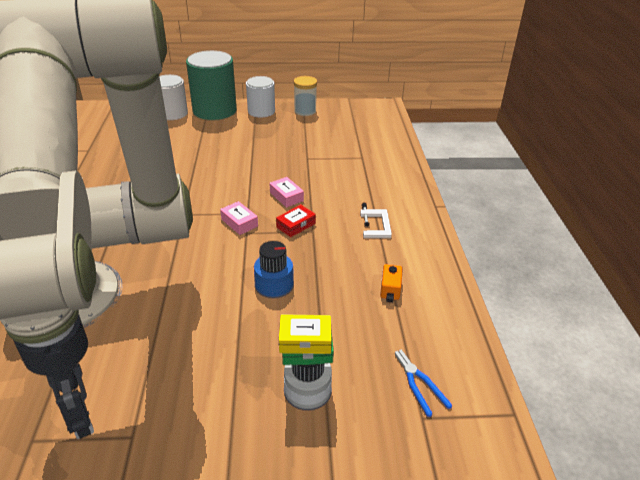

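View pics/top0.png

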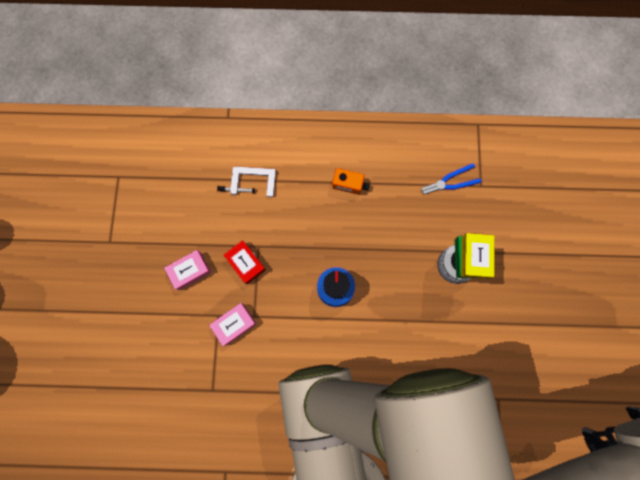

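Side view: yellow on green on the steel tin at about (305,330), the bare tin at (308,385), and the blue tin at (274,270). Top view: yellow is at (480,256) and the blue tin at (336,287).
Candidates for the red case, as top / side pixels: red (244,262) / (296,219), pink (187,270) / (239,217), pink (232,324) / (287,191). I choose the saturated red one, and check it in a crop while measuring.

```bash
cat > m.py <<'E'
from h import *
def topface(c,roi,col):
    # top face = bright case colour plus enclosed white label, filled; returns quad, label centroid
    x0,y0,x1,y1=roi; f=np.ascontiguousarray(c['frame'][y0:y1,x0:x1]); hsv=cv2.cvtColor(f,cv2.COLOR_RGB2HSV)
    h,s,v=[hsv[...,i].astype(int) for i in range(3)]
    hue={'red':(h<6)|(h>174),'yellow':(h>22)&(h<35),'green':(h>50)&(h<80)}[col]
    m=(hue&(s>150)).astype(np.uint8); vv=v[m>0]
    # otsu between lit top and darker sides
    w=((s<60)&(v>140)).astype(np.uint8)
    n,l,st,ce=cv2.connectedComponentsWithStats(w)
    # label: component of white inside bounding hull of colour
    hull=cv2.convexHull(cv2.findNonZero(m)); 
    k=[i for i in range(1,n) if cv2.pointPolygonTest(hull,tuple(map(float,ce[i])),True)>2 and st[i,4]>20]
    k=max(k,key=lambda i:st[i,4]); 
    lq=cv2.minAreaRect(cv2.findNonZero((l==k).astype(np.uint8)))
    return np.percentile(vv,[5,25,50,75,95]),np.array(lq[0])+[x0,y0],np.array(cv2.boxPoints(lq))+[x0,y0],lq
E
python3 - <<'E'
from m import *
S=cap('side');T=cap('top')
for col,rs,rt in(('yellow',(260,300,350,380),(440,220,510,290)),('red',(268,200,325,240),(218,235,272,288))):
    a=topface(S,rs,col);b=topface(T,rt,col)
    p=tri([(S,*a[1]),(T,*b[1])]);print(col,a[1],b[1],p.round(1),np.subtract(proj(S,p),a[1]).round(2))
    print(' V',a[0],b[0],b[3]); q=[plane(T,*x,p[2]) for x in b[2]];print(np.round(q,1))
a=cv2.resize(S['frame'][190:250,225:335],None,fx=5,fy=5,interpolation=3)[:300,:550]
b=cv2.resize(T['frame'][230:290,150:280],None,fx=4.2,fy=4.2,interpolation=3)[:300,:550]
d=cv2.resize(T['frame'][225:295,430:510],None,fx=4,fy=4,interpolation=3)[:300]
im=np.zeros((560,790,3),np.uint8);im[:a.shape[0],:a.shape[1]]=a;im[300:300+b.shape[0],:b.shape[1]]=b[:260]
e=cv2.resize(S['frame'][305:415,270:345],None,fx=3,fy=3);im[:e.shape[0],555:555+e.shape[1]]=e
d=cv2.resize(d,(229,220));im[335:555,555:784]=d
cv2.imwrite('pics/crop1.png',im[:,:,::-1])
E
```

```text
yellow [305.  326.5] [480.  254.5] [ 535.2 -284.   178.5] [ 0.75 -0.17]
 V [135. 168. 245. 246. 248.] [106. 174. 231. 232. 233.] ((40.0, 34.5), (23.0, 16.0), 90.0)
[[ 561.  -268.1  178.5]
 [ 561.9 -302.1  178.5]
 [ 512.5 -299.6  178.5]
 [ 511.5 -266.   178.5]]
red [295.50000191 215.        ] [243.02000046 260.86000061] [530.6 244.1  32.6] [ 0.55 -0.13]
 V [100.   118.25 128.   234.   238.95] [ 92.4 203.  219.  221.  223. ] ((25.020000457763672, 25.860000610351562), (19.399999618530273, 14.59999942779541), 53.13010025024414)
[[539.7 273.4  32.6]
 [562.2 246.3  32.6]
 [524.6 215.4  32.6]
 [502.4 242.4  32.6]]
```

View pics/crop1.png

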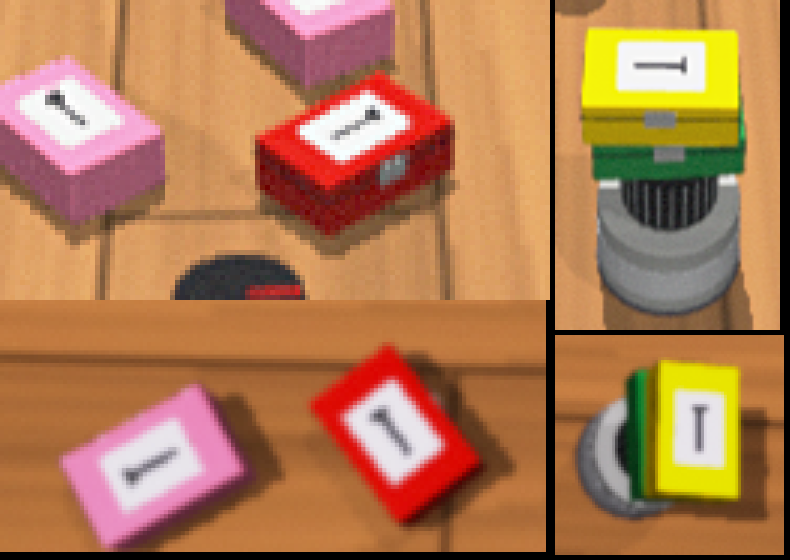

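The crop confirms the saturated red case (top (244,262), with a clasp) as the foot of the column, with the two pinks as look-alikes. The bare tin is under green and yellow, and green sticks out to the left of yellow. Next I fit the top faces more precisely.

```bash
cat >> m.py <<'E'
HUE={'red':lambda h:(h<6)|(h>174),'yellow':lambda h:(h>22)&(h<35),'green':lambda h:(h>50)&(h<80)}
def face(c,roi,col,z,vt):
    """lit top face (colour + label filled): subpixel contour cast on plane z -> centre px, centre, yaw, size"""
    x0,y0,x1,y1=roi;k=4
    f=cv2.resize(np.ascontiguousarray(c['frame'][y0:y1,x0:x1]),None,fx=k,fy=k,interpolation=cv2.INTER_LINEAR)
    h,s,v=[a.astype(int) for a in cv2.split(cv2.cvtColor(f,cv2.COLOR_RGB2HSV))]
    m=(HUE[col](h)&(s>130)&(v>vt)).astype(np.uint8)
    m=cv2.morphologyEx(m,cv2.MORPH_OPEN,np.ones((5,5),np.uint8))
    ct=max(cv2.findContours(m,0,cv2.CHAIN_APPROX_NONE)[0],key=cv2.contourArea)
    uv=(ct[:,0]+.5)/k-.5+[x0,y0]
    w=np.array([plane(c,*p,z)[:2] for p in uv],np.float32)
    (cx,cy),(a,b),an=cv2.minAreaRect(cv2.convexHull(w)); 
    if a<b: a,b,an=b,a,an+90
    return np.array(proj(c,[cx,cy,z])),np.array([cx,cy]),(an+90)%180-90,(a,b)
def mv():
    """current pose -> xy, z, yaw of tool x in deg"""
    s=bot.observe();q=s['eef_rot'];yaw=np.degrees(2*np.arctan2(q[1],q[0]));return np.array(s['ee_pos']),(yaw+180)%360-180,s
def to(p,yaw=None,symm=180):
    """print tool-frame offset (mm, in start tool axes) and spin to reach p, yaw"""
    P,y,s=mv();d=np.array(p)-P;r=np.radians(y)
    ox=d[0]*np.cos(r)+d[1]*np.sin(r);oy=d[0]*np.sin(r)-d[1]*np.cos(r)
    sp=None if yaw is None else (y-yaw+symm/2)%symm-symm/2
    print('offset',np.round([ox,oy,-d[2]],1),'spin',sp,'yaw',round(y,2),'q6',round(s['q'][5],2),'t',round(s['time_s'],2))
E
python3 - <<'E'
from m import *
S=cap('side');T=cap('top')
for col,rs,rt,z,vs,vt in(('yellow',(260,300,350,380),(440,220,510,290),178.5,210,205),('red',(268,195,325,245),(218,235,272,292),35,185,170)):
    a=face(S,rs,col,z,vs);b=face(T,rt,col,z,vt)
    print(col,a,b,'tri',tri([(S,*a[0]),(T,*b[0])]).round(1))
to([535,-284,200],0)
E
```

```text
yellow (array([304.80809018, 327.12158598]), array([ 533.51538086, -285.81680298]), -3.6100006103515625, (90.13580322265625, 61.51449966430664)) (array([479.80987876, 254.09909435]), array([ 537.41864014, -283.57104492]), -3.8569183349609375, (89.73727416992188, 58.654449462890625)) tri [ 535.6 -284.1  177.2]
red (array([295.3969689 , 215.17416703]), array([528.79370117, 239.54048157]), 40.06889343261719, (89.90377807617188, 60.56993103027344)) (array([243.00863782, 260.93826301]), array([531.54559326, 243.88742065]), 39.33317184448242, (89.26074981689453, 59.60033416748047)) tri [530.4 244.2  32. ]
offset [368.  -43.8  11.9] spin 24.626441118195743 yaw 24.63 q6 -0.22 t 0.3
```

Emit:
apply_moves:
  offset:
    - [0, 0, 0]
    - [0, 0, 0]
    - [0, 0, 0]
    - [0.043, -0.03, 0]
    - [0.043, -0.03, 0]
    - [0.043, -0.03, 0]
    - [0.043, -0.03, 0]
    - [0.043, -0.03, 0]
  spin: [9.5, 9.5, 9.4, 0, 0, 0, 0, 0]
  grip: 1
  force: 40

```text
time_s: 1.3
ee_pos: [444.5, -340.7, 212.1]
eef_rot: [0.999, -0.033, 0.0, 0.0]
wrist_force: [-0.7, -1.0, 0.0]
grip_width: 85.3
gripper_force: 0.0
```

Emit:
apply_moves:
  offset:
    - [0.043, -0.03, 0]
    - [0.043, -0.03, 0]
    - [0, 0, 0]
    - [0, 0, 0]
  spin: [0, 0, 0, 0]

```text
time_s: 1.8
ee_pos: [532.6, -287.7, 211.9]
eef_rot: [0.999, -0.033, -0.0, -0.0]
wrist_force: [-0.2, -0.3, 0.8]
grip_width: 85.3
gripper_force: 0.0
```

Run:
```python
from m import *
to([535.5,-284.5,161],-3.8)
```

```text
offset [ 2.7 -3.4 50.9] spin 0.02922689569520287 yaw -3.77 q6 0.95 t 1.8
```

Emit:
apply_moves:
  offset:
    - [0.0027, -0.0034, 0.01]
    - [0, 0, 0.02]
    - [0, 0, 0.02]
    - [0, 0, 0.001]
    - [0, 0, 0]
    - [0, 0, 0]
  spin: [0, 0, 0, 0, 0, 0]

```text
time_s: 2.55
ee_pos: [536.0, -284.6, 162.0]
eef_rot: [0.999, -0.033, 0.001, 0.0]
wrist_force: [0.5, -0.3, 0.6]
grip_width: 85.5
gripper_force: 0.0
```

Emit:
apply_moves:
  offset:
    - [0, 0, 0]
    - [0, 0, 0]
    - [0, 0, 0]
    - [0, 0, 0]
    - [0, 0, 0]
    - [0, 0, 0]
    - [0, 0, 0]
  spin: [0, 0, 0, 0, 0, 0, 0]
  grip: -1
  force: 40

```text
time_s: 3.42
ee_pos: [535.8, -284.3, 161.1]
eef_rot: [0.999, -0.033, -0.0, -0.0]
wrist_force: [-0.3, 0.7, -0.6]
grip_width: 0.2
gripper_force: 0.0
```

The gripper closed on nothing, so I look.

Run:
```python
from m import *
S=cap('side');T=cap('top')
a=cv2.resize(S['frame'][230:430,210:410],(400,400),interpolation=3);b=cv2.resize(T['frame'][170:370,400:600],(400,400),interpolation=3)
cv2.imwrite('pics/c2.png',np.hstack([a,b])[:,:,::-1])
```

```text
(no output)
```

View pics/c2.png

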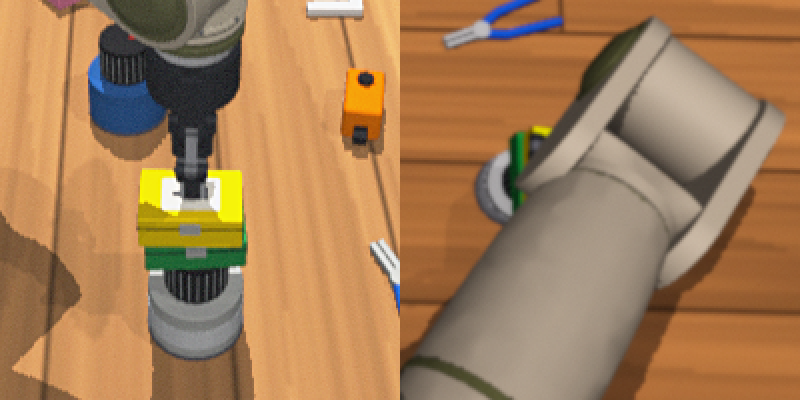

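Run:
```python
from m import *
S=cap('side')
P,y,s=mv();print(P,y,s['grip_width'],s['wrist_force'],s['q'])
for z in(150,161,179,190,220): print(z,np.round(proj(S,[P[0],P[1],z]),1))
# start picture tips
for z in(188,201,212,225,240): print(z,np.round(proj(S,[218.7,-477.2,z]),1))
im=cv2.imread('pics/side0.png')
a=cv2.resize(im[380:450,40:120],(400,350),interpolation=3);b=cv2.resize(S['frame'][280:350,265:345][:,:,::-1],(400,350),interpolation=3)
cv2.imwrite('pics/c3.png',np.hstack([a,b]))
```

```text
[ 535.83987545 -284.32605905  161.08661139] -3.7747458303230417 -0.3443880325807822 [-0.72980762 -0.16555362 -0.35548736] [-6.80753977e-01  5.32322986e-01  1.30919832e+00 -1.09590478e-05
  1.30007376e+00  9.55927024e-01]
150 [306.  337.5]
161 [306.1 333.3]
179 [306.1 326.2]
190 [306.1 321.9]
220 [306.2 309.6]
188 [ 89.2 429.5]
201 [ 87.  424.2]
212 [ 85.2 419.7]
225 [ 82.9 414.2]
240 [ 80.3 407.7]
```

View pics/c3.png

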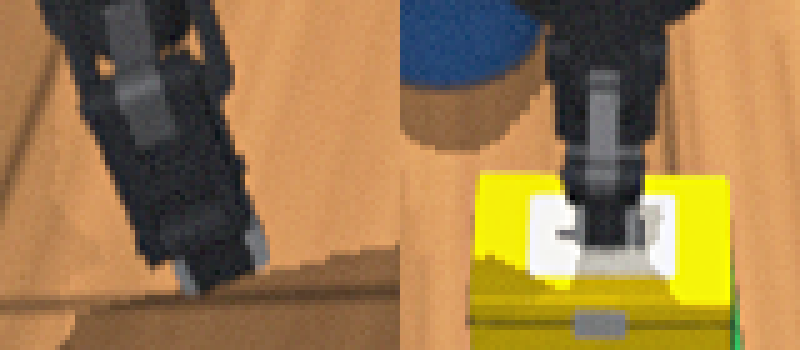

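Run:
```python
from m import *
S=cap('side')
for k in(43,57):
  for z in(190,201,214,230): print('start',k,z,np.round(proj(S,[218.7+.416*k,-477.2-.909*k,z]),1))
for k in(2,15):
  for z in(150,165,180,190): print('now',k,z,np.round(proj(S,[535.8,-284.3-k,z]),1))
```

```text
start 43 190 [ 94.5 453.6]
start 43 201 [ 92.7 449.2]
start 43 214 [ 90.5 443.9]
start 43 230 [ 87.7 437.1]
start 57 190 [ 96.4 462.2]
start 57 201 [ 94.6 457.8]
start 57 214 [ 92.4 452.5]
start 57 230 [ 89.6 445.8]
now 2 150 [306.1 338.3]
now 2 165 [306.1 332.6]
now 2 180 [306.1 326.7]
now 2 190 [306.2 322.7]
now 15 150 [306.4 344. ]
now 15 165 [306.4 338.3]
now 15 180 [306.4 332.4]
now 15 190 [306.5 328.4]
```

The tip projections put the real fingertips about 18 to 25 mm behind the reported TCP, well above the nominal position, so the fingers shut just over the yellow lid. I open them and go deeper in checked steps.

Emit:
apply_moves:
  offset:
    - [0, 0, -0.02]
    - [0, 0, -0.02]
    - [0, 0, 0]
    - [0, 0, 0]
    - [0, 0, 0]
    - [0, 0, 0]
    - [0, 0, 0]
    - [0, 0, 0]
  spin: [0, 0, 0, 0, 0, 0, 0, 0]
  grip: 1

```text
time_s: 4.62
ee_pos: [535.8, -284.3, 201.0]
eef_rot: [0.999, -0.033, -0.0, -0.0]
wrist_force: [-0.2, -0.7, -0.8]
grip_width: 85.2
gripper_force: 0.0
```

Run:
```python
from m import *
S=cap('side');T=cap('top')
P,y,s=mv();print(P,s['grip_width'])
for k in(-43,43,57):
  for z in(190,205,220,235): print(k,z,np.round(proj(S,[P[0],P[1]-k,z]),1))
for k in(-50,50): print('top',k,np.round(proj(T,[P[0],P[1]-k,220]),1))
a=cv2.resize(S['frame'][255:355,255:355],(600,600),interpolation=3)
cv2.imwrite('pics/c4.png',a[:,:,::-1])
```

```text
[ 535.83989828 -284.33601135  201.08757276] 85.5697382001904
-43 190 [305.2 304. ]
-43 205 [305.2 298. ]
-43 220 [305.3 291.9]
-43 235 [305.3 285.6]
43 190 [307.2 341. ]
43 205 [307.2 334.9]
43 220 [307.3 328.7]
43 235 [307.3 322.4]
57 190 [307.5 347.6]
57 205 [307.6 341.5]
57 220 [307.6 335.2]
57 235 [307.7 328.9]
top -50 [462.4 250.6]
top 50 [511.9 251.9]
```

View pics/c4.png

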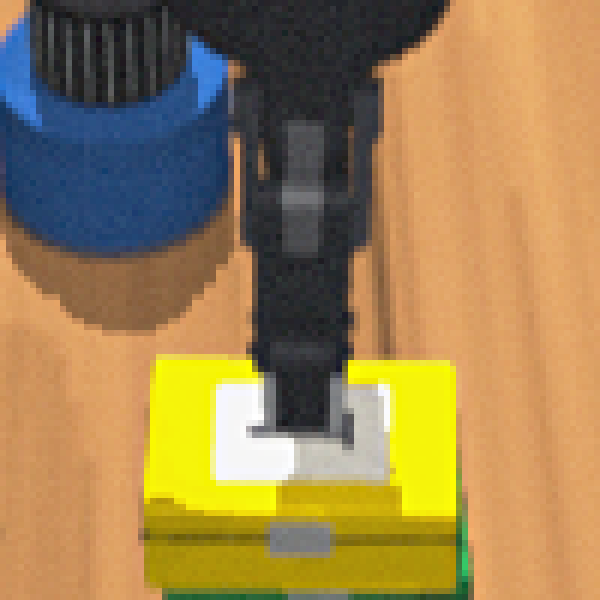

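The front tip is at row 326 where the nominal geometry would put it near 338. Open tips are about 31 mm above the reported TCP and shut tips about 18 mm above. I descend with force checks.

Emit:
apply_moves:
  offset:
    - [0, 0, 0.02]
    - [0, 0, 0.02]
    - [0, 0, 0.01]
    - [0, 0, 0.005]
    - [0, 0, 0.005]
    - [0, 0, 0]
  spin: [0, 0, 0, 0, 0, 0]

```text
time_s: 5.48
ee_pos: [535.9, -284.4, 141.2]
eef_rot: [0.999, -0.033, 0.0, 0.0]
wrist_force: [0.1, 0.2, -0.8]
grip_width: 85.1
gripper_force: 0.0
```

Emit:
apply_moves:
  offset:
    - [0, 0, 0.005]
    - [0, 0, 0.005]
    - [0, 0, 0.006]
    - [0, 0, 0]
  spin: [0, 0, 0, 0]

```text
time_s: 5.98
ee_pos: [535.6, -284.1, 124.4]
eef_rot: [0.999, -0.033, -0.0, -0.0]
wrist_force: [0.0, 0.5, 0.6]
grip_width: 85.4
gripper_force: 0.0
```

Emit:
apply_moves:
  offset:
    - [0, 0, 0]
    - [0, 0, 0]
    - [0, 0, 0]
    - [0, 0, 0]
    - [0, 0, 0]
    - [0, 0, 0]
  spin: [0, 0, 0, 0, 0, 0]
  grip: -1
  force: 40

```text
time_s: 6.72
ee_pos: [536.0, -284.4, 125.5]
eef_rot: [0.999, -0.033, 0.0, 0.0]
wrist_force: [-0.3, 0.5, 5.6]
grip_width: 59.5
gripper_force: 43.8
```

Gripped, but with 5.6 N upward the tips are standing on green. I regrip 5 mm higher.

Emit:
apply_moves:
  offset:
    - [0, 0, 0]
    - [0, 0, 0]
    - [0, 0, -0.003]
    - [0, 0, -0.003]
    - [0, 0, 0]
    - [0, 0, 0]
  spin: [0, 0, 0, 0, 0, 0]
  grip: 0.75

```text
time_s: 7.48
ee_pos: [535.8, -284.3, 131.1]
eef_rot: [0.999, -0.033, -0.0, -0.0]
wrist_force: [-0.7, 0.1, 0.6]
grip_width: 74.8
gripper_force: 0.0
```

Emit:
apply_moves:
  offset:
    - [0, 0, 0]
    - [0, 0, 0]
    - [0, 0, 0]
    - [0, 0, 0]
    - [0, 0, 0]
  spin: [0, 0, 0, 0, 0]
  grip: -1

```text
time_s: 8.1
ee_pos: [535.9, -284.4, 131.3]
eef_rot: [0.999, -0.033, 0.0, 0.0]
wrist_force: [0.0, 0.5, 4.3]
grip_width: 59.3
gripper_force: 44.0
```

Emit:
apply_moves:
  offset:
    - [0, 0, -0.01]
    - [0, 0, -0.02]
    - [0, 0, -0.02]
    - [0, 0, 0]
    - [0, 0, 0]
  spin: [0, 0, 0, 0, 0]

```text
time_s: 8.72
ee_pos: [535.5, -284.1, 180.1]
eef_rot: [0.999, -0.033, -0.001, -0.001]
wrist_force: [-0.1, 0.4, -2.2]
grip_width: 59.3
gripper_force: 43.7
```

Run:
```python
from m import *
S=cap('side')
to([530.2,241.7,181],39.7)
for z in(226,229,232):print(z,face(S,(240,270,370,370),'yellow',z,215))
```

```text
offset [ -39.9 -524.2   -1.1] spin -43.477663708917206 yaw -3.78 q6 0.96 t 8.78
226 (array([324.40995548, 308.02075977]), array([ 566.32397461, -287.6242981 ]), 87.39070892333984, (60.59629440307617, 24.993846893310547))
229 (array([324.40997606, 308.02079205]), array([ 566.06030273, -290.54974365]), 87.39081573486328, (60.32872772216797, 24.883426666259766))
232 (array([324.40999086, 308.02075864]), array([ 565.79663086, -293.47503662]), 87.39068603515625, (60.0611686706543, 24.77310562133789))
```

Emit:
apply_moves:
  offset:
    - [-0.002, -0.03, 0]
    - [-0.005, -0.058, 0]
    - [-0.005, -0.06, 0]
    - [-0.005, -0.06, 0]
    - [-0.005, -0.06, 0]
    - [-0.005, -0.06, 0]
    - [-0.005, -0.06, 0]
    - [-0.005, -0.06, 0]
  spin: [0, 0, 0, 0, 0, 0, 0, 0]

```text
time_s: 9.78
ee_pos: [527.8, 167.0, 180.4]
eef_rot: [0.999, -0.033, -0.001, 0.0]
wrist_force: [1.2, -0.1, -2.4]
grip_width: 59.1
gripper_force: 43.8
```

Emit:
apply_moves:
  offset:
    - [-0.003, -0.05, 0]
    - [0, -0.026, 0]
    - [0, 0, 0]
    - [0, 0, 0]
    - [0, 0, 0]
    - [0, 0, 0]
    - [0, 0, 0]
    - [0, 0, 0]
  spin: [0, 0, -8.7, -8.7, -8.7, -8.7, -8.7, 0]

```text
time_s: 10.78
ee_pos: [530.1, 241.1, 180.3]
eef_rot: [0.941, 0.339, -0.001, -0.0]
wrist_force: [-0.7, 0.4, -1.8]
grip_width: 58.9
gripper_force: 43.9
```

Run:
```python
from m import *
to([530.2,241.7,60],39.7)
```

```text
offset [  0.4  -0.4 120.3] spin -0.05267189854852461 yaw 39.65 q6 1.1 t 10.78
```

Emit:
apply_moves:
  offset:
    - [0, 0, 0.03]
    - [0, 0, 0.03]
    - [0, 0, 0.03]
    - [0, 0, 0.03]
    - [0, 0, 0.012]
    - [0, 0, 0.01]
    - [0, 0, 0]
    - [0, 0, 0]
  spin: [0, 0, 0, 0, 0, 0, 0, 0]

```text
time_s: 11.78
ee_pos: [530.9, 241.3, 40.0]
eef_rot: [0.941, 0.34, 0.001, 0.0]
wrist_force: [0.5, 0.6, -2.5]
grip_width: 59.1
gripper_force: 43.9
```

Run:
```python
from m import *
S=cap('side');T=cap('top');P,y,s=mv();print(P,y,s['wrist_force'])
a=cv2.resize(S['frame'][165:245,240:345],(525,400),interpolation=3);b=cv2.resize(T['frame'][230:300,210:280],(270,270),interpolation=3)
im=np.zeros((400,795,3),np.uint8);im[:,:525]=a;im[:270,525:]=b
cv2.imwrite('pics/c5.png',im[:,:,::-1])
```

```text
[530.83952972 241.27515743  39.89491006] 39.71380531560274 [-0.05531492  0.70378993 -1.81511578]
```

View pics/c5.png

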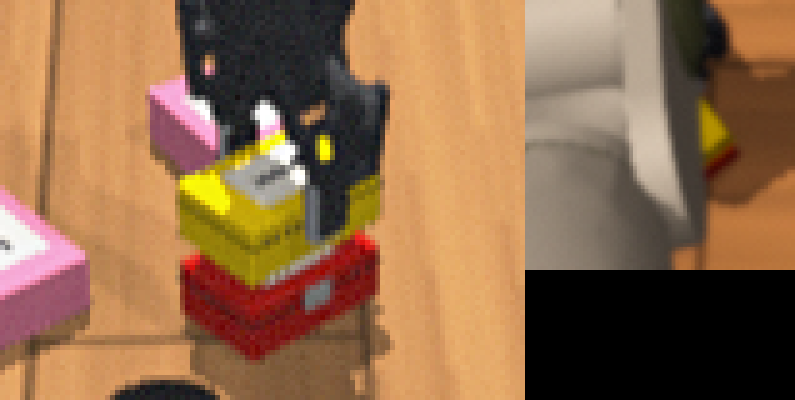

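Yellow is 17 mm above red, turned the same way. In the crop the left edges are at 180 / 183 px and the right edges at 381 / 380 px. I compare these with what aligned boxes would show.

```bash
cat >> m.py <<'E'
def sil(c,roi,col,k=4,s0=130):
    x0,y0,x1,y1=roi
    f=cv2.resize(np.ascontiguousarray(c['frame'][y0:y1,x0:x1]),None,fx=k,fy=k,interpolation=cv2.INTER_LINEAR)
    h,s,v=[a.astype(int) for a in cv2.split(cv2.cvtColor(f,cv2.COLOR_RGB2HSV))]
    m=(HUE[col](h)&(s>s0)).astype(np.uint8); m=cv2.morphologyEx(m,cv2.MORPH_OPEN,np.ones((5,5),np.uint8))
    ct=max(cv2.findContours(m,0,cv2.CHAIN_APPROX_NONE)[0],key=cv2.contourArea)[:,0]
    uv=(ct+.5)/k-.5+[x0,y0]; lo=uv[uv[:,1]>uv[:,1].max()-.3].mean(0)
    return uv[:,0].min(),uv[:,0].max(),lo
def boxsil(c,xy,yaw,z0,h=35):
    r=np.radians(yaw);R=np.array([[np.cos(r),-np.sin(r)],[np.sin(r),np.cos(r)]])
    p=np.array([proj(c,[*(np.array(xy)+R@[sx*45,sy*30]),z]) for sx in(-1,1) for sy in(-1,1) for z in(z0,z0+h)])
    return p[:,0].min(),p[:,0].max(),p[p[:,1].argmax()]
E
python3 - <<'E'
from m import *
S=cap('side')
roi=(268,185,325,240)
print('meas red',sil(S,roi,'red'),'yel',sil(S,roi,'yellow'))
for xy in((530.2,241.7),(528.8,239.5)):
  print(xy,'red',boxsil(S,xy,39.7,0),'yel',boxsil(S,xy,39.7,52.6))
print('d/dx',boxsil(S,(531.2,241.7),39.7,0))
E
```

```text
meas red (np.float64(276.125), np.float64(314.625), array([290.125     , 236.08653846])) yel (np.float64(275.375), np.float64(302.375), array([290.125     , 220.98863636]))
(530.2, 241.7) red (np.float64(275.45302325170013), np.float64(316.17044795576925), array([290.55042594, 237.42805943])) yel (np.float64(274.8529534307177), np.float64(316.4797407997367), array([290.28626715, 221.22532603]))
(528.8, 239.5) red (np.float64(274.91410099942135), np.float64(315.68649600797886), array([290.02542688, 237.96640335])) yel (np.float64(274.3011821343495), np.float64(315.9854240014818), array([289.74904321, 221.75523702]))
d/dx (np.float64(275.835067565067), np.float64(316.5474026176431), array([290.93539344, 237.41985936]))
```

Emit:
apply_moves:
  offset:
    - [0.0016, -0.0022, 0]
    - [0, 0, 0.006]
    - [0, 0, 0.006]
    - [0, 0, 0.003]
    - [0, 0, 0]
    - [0, 0, 0]
  spin: [0, 0, 0, 0, 0, 0]

```text
time_s: 12.68
ee_pos: [530.4, 243.9, 24.2]
eef_rot: [0.941, 0.34, 0.0, 0.0]
wrist_force: [-0.0, 0.8, -2.2]
grip_width: 59.1
gripper_force: 43.9
```

Emit:
apply_moves:
  offset:
    - [0, 0, 0.001]
    - [0, 0, 0.001]
    - [0, 0, 0]
    - [0, 0, 0]
  spin: [0, 0, 0, 0]

```text
time_s: 13.18
ee_pos: [530.3, 244.0, 22.3]
eef_rot: [0.941, 0.34, 0.0, 0.0]
wrist_force: [-0.5, -0.7, 0.6]
grip_width: 59.3
gripper_force: 44.2
```

Contact at the expected height. I check alignment while still holding.

Run:
```python
from m import *
S=cap('side');roi=(268,185,325,240)
print('meas red',sil(S,roi,'red'),'yel',sil(S,roi,'yellow'))
for xy in((530.3,244),(530.3,246)): print('red',boxsil(S,xy,39.7,0),'yel',boxsil(S,xy,39.7,35))
```

```text
meas red (np.float64(276.125), np.float64(314.875), array([290.375     , 236.28409091])) yel (np.float64(275.375), np.float64(301.875), array([289.89772727, 225.82954545]))
red (np.float64(275.4947086747315), np.float64(316.161744549394), array([290.57360337, 236.87781636])) yel (np.float64(275.09950905630296), np.float64(316.3656493202401), array([290.39971964, 226.18287925]))
red (np.float64(275.4977276108739), np.float64(316.1214889475292), array([290.56031221, 236.40117011])) yel (np.float64(275.1030031952426), np.float64(316.32458515216484), array([290.38642164, 225.71089086]))
```

Emit:
apply_moves:
  offset:
    - [0, 0, 0]
    - [0, 0, 0]
    - [0, 0, 0]
    - [0, 0, 0]
    - [0, 0, -0.02]
    - [0, 0, -0.04]
    - [0, 0, -0.06]
    - [0, 0, -0.05]
  spin: [0, 0, 0, 0, 0, 0, 0, 0]
  grip: 1

```text
time_s: 14.22
ee_pos: [530.3, 243.9, 194.4]
eef_rot: [0.941, 0.34, 0.001, 0.0]
wrist_force: [0.8, -0.1, -0.5]
grip_width: 85.7
gripper_force: 0.0
```

Emit:
apply_moves:
  offset:
    - [-0.036, 0.043, 0]
    - [-0.038, 0.044, 0]
    - [-0.038, 0.044, 0]
    - [-0.038, 0.044, 0]
    - [-0.038, 0.044, 0]
    - [-0.038, 0.044, 0]
    - [-0.038, 0.044, 0]
    - [-0.038, 0.044, 0]
  spin: [0, 0, 0, 0, 0, 0, 0, 0]

```text
time_s: 15.22
ee_pos: [522.0, -221.0, 192.2]
eef_rot: [0.941, 0.34, 0.0, 0.0]
wrist_force: [0.5, -0.1, 0.2]
grip_width: 85.6
gripper_force: 0.0
```

Run:
```python
from m import *
S=cap('side');T=cap('top');roi=(268,170,325,245)
print('side red',sil(S,roi,'red'),'yel',sil(S,roi,'yellow'))
a=face(S,roi,'yellow',70,215);b=face(T,(205,225,285,300),'yellow',70,205);print(a,b,tri([(S,*a[0]),(T,*b[0])]))
g=cv2.cvtColor(T['frame'],cv2.COLOR_RGB2HSV)
a=cv2.resize(S['frame'][175:245,260:335],(375,350),interpolation=3);b=cv2.resize(T['frame'][225:295,205:285],(400,350),interpolation=3)
cv2.imwrite('pics/c6.png',np.hstack([a,b])[:,:,::-1])
to([535.8,-284.3,180],-3.8)
# green top face, freed now (z=144)
a=face(S,(250,300,360,400),'green',144,0);b=face(T,(430,215,515,295),'green',144,0)
print('green',a,b,tri([(S,*a[0]),(T,*b[0])]))
```

```text
Traceback (most recent call last):
  File "m.py", line 45, in sil
    ct=max(cv2.findContours(m,0,cv2.CHAIN_APPROX_NONE)[0],key=cv2.contourArea)[:,0]
       ~~~^^^^^^^^^^^^^^^^^^^^^^^^^^^^^^^^^^^^^^^^^^^^^^^^^^^^^^^^^^^^^^^^^^^^
ValueError: max() iterable argument is empty
```

The arm hides the view, so I pull it back.

Emit:
apply_moves:
  offset:
    - [-0.036, -0.03, 0]
    - [-0.036, -0.03, 0]
    - [-0.036, -0.03, 0]
    - [-0.036, -0.03, 0]
    - [0, 0, 0]
    - [0, 0, 0]
    - [0, 0, 0]
    - [0, 0, 0]
  spin: [0, 0, 0, 0, 10.5, 10.5, 10.5, 10.5]

```text
time_s: 16.32
ee_pos: [334.9, -218.3, 192.2]
eef_rot: [1.0, -0.023, 0.0, 0.0]
wrist_force: [-0.5, -0.2, 0.4]
grip_width: 85.3
gripper_force: 0.0
```

Run:
```python
from m import *
S=cap('side');T=cap('top');roi=(268,170,325,245)
a=cv2.resize(S['frame'][175:245,260:335],(375,350),interpolation=3);b=cv2.resize(T['frame'][225:295,205:285],(400,350),interpolation=3)
c=cv2.resize(S['frame'][::2,::2],(320,240));d=cv2.resize(T['frame'],(320,240))
im=np.zeros((590,775,3),np.uint8);im[:350,:375]=a;im[:350,375:]=b;im[350:,:320]=c;im[350:,320:640]=d
cv2.imwrite('pics/c6.png',im[:,:,::-1])
to([535.8,-284.3,180],-3.8)
try:
  print('side red',sil(S,roi,'red'),'yel',sil(S,roi,'yellow'))
  a=face(S,roi,'yellow',70,215);b=face(T,(205,225,285,300),'yellow',70,205);print(a,b,tri([(S,*a[0]),(T,*b[0])]))
except Exception as e: print(e)
a=face(S,(250,300,360,400),'green',144,120);b=face(T,(430,215,515,295),'green',144,120)
print('green',a,b,tri([(S,*a[0]),(T,*b[0])]))
```

```text
offset [203.4  57.8  12.2] spin 1.4783805099556986 yaw -2.32 q6 0.74 t 16.43
side red (np.float64(276.125), np.float64(314.625), array([290.375     , 236.26136364])) yel (np.float64(275.375), np.float64(315.125), array([290.        , 225.83333333]))
(array([295.2140786 , 204.40651353]), array([528.56750488, 238.98742676]), 40.159454345703125, (91.99739074707031, 62.910213470458984)) (array([240.51528921, 258.35666289]), array([531.97399902, 243.38517761]), 39.877601623535156, (88.81405639648438, 58.88289260864258)) [530.51272227 243.66323239  67.21165401]
green (array([306.77873325, 339.37466672]), array([ 537.20251465, -283.46179199]), 0.9104469418525696, (87.84153747558594, 59.16881561279297)) (array([472.48602294, 255.61480819]), array([ 540.1340332, -279.2623291]), 0.4771667420864105, (86.96894836425781, 58.037818908691406)) [ 538.9946559  -280.38178639  140.95405605]
```

View pics/c6.png

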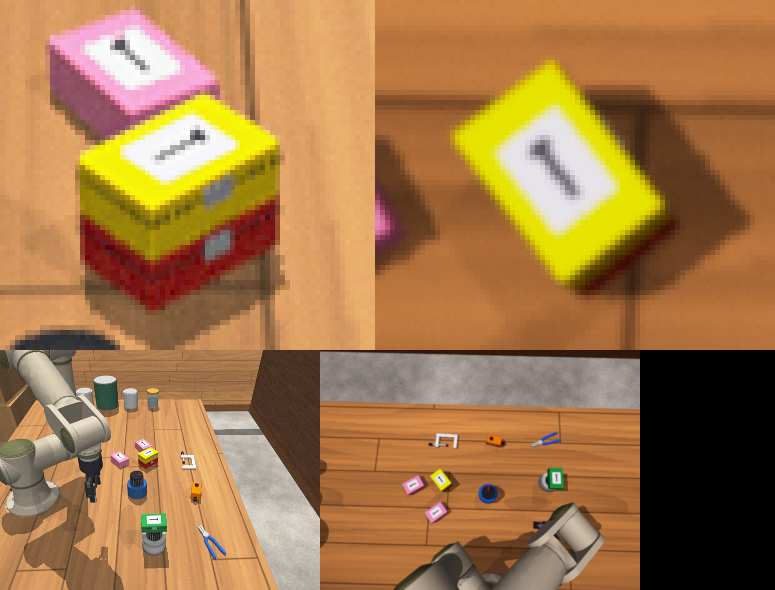

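Yellow is aligned with red to about 0.5 mm in both views, and red has not moved. Green triangulates to (539,-280), yaw 0.7°, and is next.

Emit:
apply_moves:
  offset:
    - [0, 0, 0]
    - [0.033, 0.01, 0]
    - [0.042, 0.014, 0]
    - [0.043, 0.014, 0]
    - [0.043, 0.014, 0]
    - [0.042, 0.0124, 0]
    - [0, 0, 0]
    - [0, 0, 0]
  spin: [-3, 0, 0, 0, 0, 0, 0, 0]

```text
time_s: 17.42
ee_pos: [538.3, -280.2, 191.9]
eef_rot: [1.0, 0.008, -0.0, -0.0]
wrist_force: [-0.6, 0.2, 0.1]
grip_width: 85.4
gripper_force: 0.0
```

Run:
```python
from m import *
to([538.8,-280.2,97],0.7)
```

```text
offset [ 0.5  0.  94.9] spin 0.1822948868208556 yaw 0.88 q6 0.88 t 17.43
```

Emit:
apply_moves:
  offset:
    - [0.0005, 0, 0.02]
    - [0, 0, 0.025]
    - [0, 0, 0.02]
    - [0, 0, 0.015]
    - [0, 0, 0.01]
    - [0, 0, 0.005]
    - [0, 0, 0]
    - [0, 0, 0]
  spin: [0, 0, 0, 0, 0, 0, 0, 0]

```text
time_s: 18.42
ee_pos: [539.4, -280.8, 97.6]
eef_rot: [1.0, 0.006, 0.0, 0.0]
wrist_force: [0.3, 0.8, 0.2]
grip_width: 85.4
gripper_force: 0.0
```

Emit:
apply_moves:
  offset:
    - [0, 0, 0]
    - [0, 0, 0]
    - [0, 0, 0]
    - [0, 0, 0]
    - [0, 0, 0]
    - [0, 0, 0]
  spin: [0, 0, 0, 0, 0, 0]
  grip: -1
  force: 40

```text
time_s: 19.18
ee_pos: [539.4, -280.7, 97.6]
eef_rot: [1.0, 0.006, 0.0, 0.0]
wrist_force: [-0.4, 0.7, 5.5]
grip_width: 59.2
gripper_force: 44.8
```

Emit:
apply_moves:
  offset:
    - [0, 0, -0.01]
    - [0, 0, -0.02]
    - [0, 0, -0.03]
    - [0, 0, -0.03]
    - [0, 0, -0.03]
    - [0, 0, 0]
    - [0, 0, 0]
  spin: [0, 0, 0, 0, 0, 0, 0]

```text
time_s: 20.05
ee_pos: [538.7, -280.3, 215.5]
eef_rot: [1.0, 0.006, -0.001, -0.001]
wrist_force: [-0.2, -1.1, -2.3]
grip_width: 59.1
gripper_force: 44.1
```

Run:
```python
from m import *
to([530.3,244.1,190],39.7)
# cap free now: black cap top & red line in both views
```

```text
offset [  -1.7 -524.5   25.5] spin -38.9750291100802 yaw 0.72 q6 0.89 t 20.05
```

Emit:
apply_moves:
  offset:
    - [0, -0.03, 0]
    - [0, -0.058, 0]
    - [0, -0.06, 0]
    - [0, -0.06, 0]
    - [0, -0.06, 0]
    - [0, -0.06, 0]
    - [0, -0.06, 0]
    - [0, -0.06, 0]
  spin: [0, 0, 0, 0, 0, 0, 0, 0]

```text
time_s: 21.05
ee_pos: [532.6, 169.2, 215.5]
eef_rot: [1.0, 0.006, -0.001, 0.0]
wrist_force: [0.5, -0.4, -3.1]
grip_width: 59.4
gripper_force: 44.0
```

Emit:
apply_moves:
  offset:
    - [-0.002, -0.05, 0]
    - [0, -0.026, 0]
    - [0, 0, 0]
    - [0, 0, 0]
    - [0, 0, 0]
    - [0, 0, 0]
    - [0, 0, 0]
    - [0, 0, 0]
  spin: [0, 0, -9.5, -9.5, -10, -10, 0, 0]

```text
time_s: 22.05
ee_pos: [530.3, 243.2, 216.3]
eef_rot: [0.941, 0.338, -0.001, -0.0]
wrist_force: [0.3, 0.2, -1.9]
grip_width: 59.3
gripper_force: 44.1
```

Run:
```python
from m import *
to([530.4,244.2,61],39.8)
S=cap('side');T=cap('top')
save(S,'s7.png')
np.savez('capview.npz',S=S['frame'],T=T['frame'])
```

```text
offset [  0.7  -0.7 155.3] spin -0.26842355554406083 yaw 39.53 q6 1.11 t 22.05
```

Emit:
apply_moves:
  offset:
    - [0.0007, -0.0007, 0.03]
    - [0, 0, 0.035]
    - [0, 0, 0.035]
    - [0, 0, 0.03]
    - [0, 0, 0.015]
    - [0, 0, 0.005]
    - [0, 0, 0]
    - [0, 0, 0]
  spin: [-0.2, 0, 0, 0, 0, 0, 0, 0]

```text
time_s: 23.15
ee_pos: [531.1, 244.5, 68.1]
eef_rot: [0.94, 0.341, 0.001, 0.0]
wrist_force: [0.2, -0.0, -1.8]
grip_width: 59.4
gripper_force: 44.1
```

Run:
```python
from m import *
to([530.4,244.1,58.6],39.8)
S=cap('side');roi=(262,150,330,245);z=66.1-6+bot.observe()['ee_pos'][2]-60+12
z0=bot.observe()['ee_pos'][2]+11.4
for c in('red','yellow','green'):print(c,sil(S,roi,c,s0=110))
for zz in(0,35,z0):print(zz,boxsil(S,(530.4,244.1),39.7,zz))
```

```text
offset [-0.8 -0.2  9.5] spin 0.11961659777587386 yaw 39.92 q6 1.11 t 23.15
red (np.float64(276.125), np.float64(314.875), array([290.375     , 236.29807692]))
yellow (np.float64(275.625), np.float64(315.125), array([290.        , 225.83333333]))
green (np.float64(275.375), np.float64(302.375), array([290.25 , 211.075]))
0 (np.float64(275.5330158340586), np.float64(316.1973781104278), array([290.61138576, 236.85314252]))
35 (np.float64(275.1384053574023), np.float64(316.401792685848), array([290.43807578, 226.15846358]))
79.4219366990942 (np.float64(274.6204468292011), np.float64(316.67001475511677), array([290.21052217, 212.11649802]))
```

Emit:
apply_moves:
  offset:
    - [-0.0007, 0, 0.003]
    - [0, 0, 0.003]
    - [0, 0, 0.0015]
    - [0, 0, 0.001]
    - [0, 0, 0.001]
    - [0, 0, 0]
    - [0, 0, 0]
  spin: [0, 0, 0, 0, 0, 0, 0]

```text
time_s: 24.08
ee_pos: [530.1, 243.8, 58.6]
eef_rot: [0.94, 0.341, 0.0, 0.0]
wrist_force: [-4.1, -1.7, 7.8]
grip_width: 59.4
gripper_force: 45.2
```

Run:
```python
from m import *
to([530.4,244.1,58.6],39.8)
S=cap('side');roi=(262,150,330,245)
for c in('red','yellow','green'):print(c,sil(S,roi,c,s0=110))
for zz in(0,35,70):print(zz,boxsil(S,(530.4,244.1),39.7,zz))
```

```text
offset [0.4 0.  0. ] spin 0.13092903571684644 yaw 39.93 q6 1.1 t 24.07
red (np.float64(275.875), np.float64(314.875), array([289.875     , 236.26388889]))
yellow (np.float64(275.625), np.float64(315.125), array([289.89772727, 225.82954545]))
green (np.float64(274.875), np.float64(301.625), array([290.    , 214.0625]))
0 (np.float64(275.5330158340586), np.float64(316.1973781104278), array([290.61138576, 236.85314252]))
35 (np.float64(275.1384053574023), np.float64(316.401792685848), array([290.43807578, 226.15846358]))
70 (np.float64(274.7319545224619), np.float64(316.61227959952123), array([290.25951733, 215.13991002]))
```

Emit:
apply_moves:
  offset:
    - [0, 0, -0.0007]
    - [0, 0, 0]
    - [0, 0, 0]
    - [0, 0, 0]
    - [0, 0, 0]
    - [0, 0, -0.02]
    - [0, 0, -0.04]
    - [0, 0, -0.06]
  spin: [0, 0, 0, 0, 0, 0, 0, 0]

```text
time_s: 25.12
ee_pos: [529.3, 243.6, 177.7]
eef_rot: [0.94, 0.341, -0.002, -0.0]
wrist_force: [1.7, 0.1, -2.0]
grip_width: 59.3
gripper_force: 44.0
```

I left out the grip value, so green came up again with the gripper. I lower it again and check.

Emit:
apply_moves:
  offset:
    - [0, 0, 0]
    - [0, 0, 0.03]
    - [0, 0, 0.04]
    - [0, 0, 0.03]
    - [0, 0, 0.01]
    - [0, 0, 0.005]
    - [0, 0, 0]
    - [0, 0, 0]
  spin: [0, 0, 0, 0, 0, 0, 0, 0]
  grip: -1

```text
time_s: 26.12
ee_pos: [530.5, 244.0, 64.2]
eef_rot: [0.94, 0.341, 0.001, 0.0]
wrist_force: [0.3, -0.2, -2.1]
grip_width: 59.4
gripper_force: 44.0
```

Run:
```python
from m import *
to([530.4,244.1,58.6],39.8)
S=cap('side');roi=(262,150,330,245)
for c in('red','yellow','green'):print(c,sil(S,roi,c,s0=110))
for zz in(0,35,74.5):print(zz,boxsil(S,(530.4,244.1),39.7,zz))
```

```text
offset [-0.  -0.2  5.6] spin 0.12577883236703258 yaw 39.93 q6 1.1 t 26.12
red (np.float64(276.125), np.float64(314.875), array([290.375     , 236.28409091]))
yellow (np.float64(275.625), np.float64(315.125), array([290.10227273, 225.82954545]))
green (np.float64(275.375), np.float64(301.625), array([290.375     , 212.54166667]))
0 (np.float64(275.5330158340586), np.float64(316.1973781104278), array([290.61138576, 236.85314252]))
35 (np.float64(275.1384053574023), np.float64(316.401792685848), array([290.43807578, 226.15846358]))
74.5 (np.float64(274.67881004253866), np.float64(316.6397967121124), array([290.23616674, 213.6989826 ]))
```

Emit:
apply_moves:
  offset:
    - [-0.0006, 0, 0.002]
    - [0, 0, 0.002]
    - [0, 0, 0.001]
    - [0, 0, 0]
    - [0, 0, 0]
  spin: [0, 0, 0, 0, 0]

```text
time_s: 26.8
ee_pos: [529.6, 243.4, 58.6]
eef_rot: [0.94, 0.341, 0.0, 0.0]
wrist_force: [-3.3, -2.0, 4.2]
grip_width: 59.3
gripper_force: 44.7
```

Emit:
apply_moves:
  offset:
    - [0, 0, 0]
    - [0, 0, 0]
    - [0, 0, 0]
    - [0, 0, 0]
    - [0, 0, 0]
    - [0, 0, -0.02]
    - [0, 0, -0.03]
    - [0, 0, -0.05]
  spin: [0, 0, 0, 0, 0, 0, 0, 0]
  grip: 1

```text
time_s: 27.8
ee_pos: [528.8, 243.2, 158.2]
eef_rot: [0.94, 0.341, -0.002, -0.0]
wrist_force: [0.3, -0.5, -0.0]
grip_width: 85.7
gripper_force: 0.0
```

Emit:
apply_moves:
  offset:
    - [-0.03, 0.015, -0.02]
    - [-0.05, 0.025, -0.02]
    - [-0.052, 0.027, -0.01]
    - [-0.052, 0.027, 0]
    - [-0.052, 0.027, 0]
    - [-0.052, 0.027, 0]
    - [-0.052, 0.027, 0]
    - [-0.052, 0.027, 0]
  spin: [0, 0, 0, 0, 0, 0, 0, 0]

```text
time_s: 28.8
ee_pos: [357.7, -164.6, 208.6]
eef_rot: [0.94, 0.341, 0.0, 0.0]
wrist_force: [1.9, -0.7, 0.4]
grip_width: 85.4
gripper_force: 0.0
```

Run:
```python
from m import *
S=cap('side');T=cap('top');roi=(262,150,330,245)
P,y,s=mv();print(P)
for c in('red','yellow','green'):print(c,sil(S,roi,c,s0=110))
for zz in(0,35,70):print(zz,boxsil(S,(530.4,244.1),39.7,zz))
a=face(S,roi,'green',105,120);b=face(T,(200,215,290,300),'green',105,120);print(a,b,tri([(S,*a[0]),(T,*b[0])]))
a=cv2.resize(S['frame'][165:245,262:332],(350,400),interpolation=3);b=cv2.resize(T['frame'][220:300,200:290],(450,400),interpolation=3)
d=cv2.resize(S['frame'][320:420,265:350],(170,200));e=cv2.resize(T['frame'][220:300,420:500],(200,200));f=cv2.resize(S['frame'],(267,200))
im=np.zeros((600,800,3),np.uint8);im[:400,:350]=a;im[:400,350:]=b;im[400:,:170]=d;im[400:,170:370]=e;im[400:,370:637]=f
cv2.imwrite('pics/c7.png',im[:,:,::-1])
# cap top: red index line in both views (z=109)
def line(c,roi):
    x0,y0,x1,y1=roi;h=cv2.cvtColor(np.ascontiguousarray(c['frame'][y0:y1,x0:x1]),cv2.COLOR_RGB2HSV).astype(int)
    m=((h[...,0]<8)|(h[...,0]>170))&(h[...,1]>150)&(h[...,2]>60);p=np.argwhere(m)[:,::-1]
    return p.mean(0)+[x0,y0],len(p),p.min(0)+[x0,y0],p.max(0)+[x0,y0]
for n,c,r in(('S',S,(270,340,345,400)),('T',T,(430,235,490,285))):
    try:print(n,line(c,r))
    except Exception as ex:print(n,ex)
```

```text
[ 356.92844163 -167.15403173  208.45273222]
red (np.float64(276.125), np.float64(314.625), array([290.25 , 236.275]))
yellow (np.float64(275.625), np.float64(315.125), array([289.89772727, 225.82954545]))
green (np.float64(274.875), np.float64(314.875), array([289.625     , 214.26136364]))
0 (np.float64(275.5330158340586), np.float64(316.1973781104278), array([290.61138576, 236.85314252]))
35 (np.float64(275.1384053574023), np.float64(316.401792685848), array([290.43807578, 226.15846358]))
70 (np.float64(274.7319545224619), np.float64(316.61227959952123), array([290.25951733, 215.13991002]))
(array([294.95596821, 193.95126842]), array([528.0949707 , 235.51699829]), 39.565155029296875, (88.75719451904297, 59.76285934448242)) (array([237.96646977, 256.17145405]), array([531.09320068, 242.53477478]), 39.706363677978516, (87.5189208984375, 58.205833435058594)) [530.03348578 243.23789284 100.270763  ]
S (array([316.34146341, 351.97560976]), 41, array([310, 351]), array([323, 353]))
T (array([468.54761905, 250.73809524]), 42, array([467, 245]), array([470, 256]))
```

View pics/c7.png

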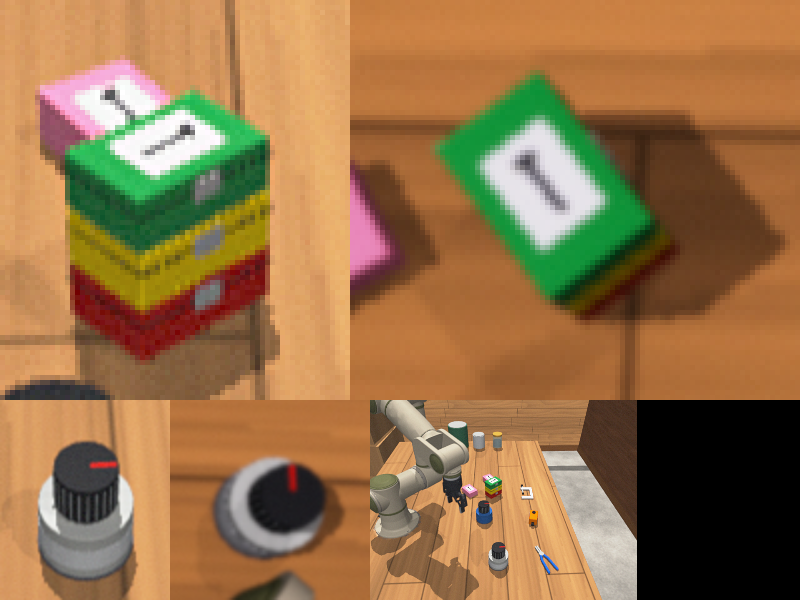

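The column stands square, with green, yellow and red edges within about 1 mm. The steel tin's cap is now bare, with its red line running from the centre towards +x, at T(468,245–256) and S(310–323,352). I locate the cap centre.

Run:
```python
from m import *
S=cap('side');T=cap('top')
print('line mid',tri([(S,316.3,352),(T,468.5,250.7)]).round(1))
f=cv2.resize(np.ascontiguousarray(T['frame'][220:300,420:500]),None,fx=4,fy=4)
h=cv2.cvtColor(f,cv2.COLOR_RGB2HSV).astype(int)
m=((h[...,2]<75)&(h[...,1]<130)|((h[...,0]<8)|(h[...,0]>172))&(h[...,1]>160)).astype(np.uint8);m=cv2.morphologyEx(m,cv2.MORPH_CLOSE,np.ones((5,5)));m=cv2.morphologyEx(m,cv2.MORPH_OPEN,np.ones((9,9)))
ct=max((c for c in cv2.findContours(m,0,1)[0] if abs(c[:,0].mean(0)-[180,130]).max()<70),key=cv2.contourArea)[:,0]
uv=(ct+.5)/4-.5+[420,220];w=np.array([plane(T,*p,109)[:2] for p in uv])
print('T extent x',w[:,0].min(),w[:,0].max(),'y',w[:,1].min(),w[:,1].max())
print('T centre',(w[:,0].min()+w[:,0].max())/2,w[:,1].min()+30)
f=cv2.resize(np.ascontiguousarray(S['frame'][335:375,275:345]),None,fx=4,fy=4)
h=cv2.cvtColor(f,cv2.COLOR_RGB2HSV).astype(int);m=((h[...,2]<75)&(h[...,1]<130)).astype(np.uint8);m=cv2.morphologyEx(m,cv2.MORPH_OPEN,np.ones((5,5)))
ct=max(cv2.findContours(m,0,1)[0],key=cv2.contourArea)[:,0];uv=(ct+.5)/4-.5+[275,335]
t=uv[uv[:,1]<uv[:,1].min()+.3].mean(0);u=(uv[:,0].min()+uv[:,0].max())/2
far=plane(S,*t,109);print('S top edge',t,'cols',uv[:,0].min(),uv[:,0].max(),'centre',plane(S,u,t[1]+6,109)[0],far[1]-30)
```

```text
line mid [ 556.3 -282.5  108.3]
T extent x 507.1305866219042 569.0555916021322 y -311.34536336257645 -241.800918521306
T centre 538.0930891120181 -281.34536336257645
S top edge [308.75       341.23076923] cols 291.625 323.375 centre 539.1742308681764 -287.44303985880526
```

Emit:
apply_moves:
  offset:
    - [0.009, 0.03, 0]
    - [0.0142, 0.044, 0]
    - [0.0142, 0.044, 0.02]
    - [0.0142, 0.044, 0.02]
    - [0.014, 0.0432, 0]
    - [0, 0, 0]
    - [0, 0, 0]
  spin: [0, 0, 0, 0, 0, 0, 0]

```text
time_s: 29.88
ee_pos: [540.9, -276.6, 168.1]
eef_rot: [0.94, 0.342, -0.0, -0.0]
wrist_force: [-0.3, -0.5, 0.7]
grip_width: 85.6
gripper_force: 0.0
```

Run:
```python
from m import *
to([538.7,-282.8,58],39.8)
```

```text
offset [ -5.7   3.3 110.1] spin 0.2418324733602759 yaw 40.04 q6 0.21 t 29.88
```

Emit:
apply_moves:
  offset:
    - [-0.0057, 0.0033, 0.01]
    - [0, 0, 0.03]
    - [0, 0, 0.03]
    - [0, 0, 0.02]
    - [0, 0, 0.012]
    - [0, 0, 0.008]
    - [0, 0, 0]
    - [0, 0, 0]
  spin: [0, 0, 0, 0, 0, 0, 0, 0]

```text
time_s: 30.88
ee_pos: [538.7, -284.7, 59.0]
eef_rot: [0.94, 0.341, 0.0, 0.001]
wrist_force: [0.5, 0.6, 1.3]
grip_width: 85.3
gripper_force: 0.0
```

Emit:
apply_moves:
  offset:
    - [0, 0, 0]
    - [0, 0, 0]
    - [0, 0, 0]
    - [0, 0, 0]
    - [0, 0, 0]
    - [0, 0, 0]
  spin: [0, 0, 0, 0, 0, 0]
  grip: -1
  force: 50

```text
time_s: 31.62
ee_pos: [538.3, -284.4, 59.2]
eef_rot: [0.94, 0.341, -0.0, 0.0]
wrist_force: [-3.0, 1.9, 5.7]
grip_width: 59.2
gripper_force: 53.0
```

Run:
```python
from m import *
s=bot.observe();print(s['wrist_force'],s['ft_torque'],s['ee_pos'],s['grip_width'])
```

```text
[-3.035865    1.89632827  5.68134047] [0.4666223  0.55180069 0.00934819] [ 538.33220005 -284.41536526   59.20573192] 59.172385740245076
```

Cap gripped. I try the first way in small steps.

Emit:
apply_moves:
  offset:
    - [0, 0, 0]
    - [0, 0, 0]
    - [0, 0, 0]
    - [0, 0, 0]
    - [0, 0, 0]
  spin: [3, 3, 3, 3, 0]

```text
time_s: 32.25
ee_pos: [537.6, -284.4, 59.2]
eef_rot: [0.97, 0.241, -0.001, -0.0]
wrist_force: [-6.4, 3.0, 7.6]
grip_width: 59.2
gripper_force: 53.3
```

```bash
cat > st.py <<'E'
from m import *
def redline(c,roi):
    x0,y0,x1,y1=roi;h=cv2.cvtColor(np.ascontiguousarray(c['frame'][y0:y1,x0:x1]),cv2.COLOR_RGB2HSV).astype(int)
    m=((h[...,0]<8)|(h[...,0]>170))&(h[...,1]>150)&(h[...,2]>60);p=np.argwhere(m)[:,::-1]
    if len(p)<4: return 'line hidden',len(p)
    w=np.array([plane(c,*(q+[x0,y0]),109)[:2] for q in p]);u=np.linalg.svd(w-w.mean(0))[2][0]
    return 'line mid',w.mean(0).round(1),'dir',np.degrees(np.arctan2(*(u*np.sign(u@(w.mean(0)-[537.5,-285])))[::-1])).round(1),len(p)
s=bot.observe();P,y,_=mv();print('t',s['time_s'],'F',s['wrist_force'].round(1),'M',s['ft_torque'].round(2),'q6',s['q'][5].round(3),'yaw',y.round(2),'P',P.round(1),'w',s['grip_width'].round(1))
print(redline(cap('side'),(270,335,345,375)))
E
python3 st.py
```

```text
Traceback (most recent call last):
  File "st.py", line 8, in <module>
    s=bot.observe();P,y,_=mv();print('t',s['time_s'],'F',s['wrist_force'].round(1),'M',s['ft_torque'].round(2),'q6',s['q'][5].round(3),'yaw',y.round(2),'P',P.round(1),'w',s['grip_width'].round(1))
                                                                                                                                                                           ^^^^^^^^^^^^^^^^^^^^^
AttributeError: 'float' object has no attribute 'round'
```

```bash
sed -i "s/,'w',s\['grip_width'\].round(1)//" st.py; python3 st.py
```

```text
t 32.25 F [-6.4  3.   7.6] M [0.49 1.16 0.08] q6 0.405 yaw 27.92 P [ 537.6 -284.4   59.2]
('line mid', array([ 553.5, -288.7]), 'dir', np.float64(-84.6), 6)
```

The cap turned 12°, past where a stop would be, with only 0.08 N·m, so this is the free way. I relax the side load and turn on.

Emit:
apply_moves:
  offset:
    - [-0.0007, -0.0009, -0.0005]
    - [0, 0, 0]
    - [0, 0, 0]
    - [0, 0, 0]
    - [0, 0, 0]
    - [0, 0, 0]
    - [0, 0, 0]
    - [0, 0, 0]
  spin: [0, 6, 6, 6, 6, 6, 6, 0]

```text
time_s: 33.3
ee_pos: [536.9, -283.0, 59.2]
eef_rot: [0.997, -0.071, -0.001, -0.001]
wrist_force: [-4.6, 6.0, 6.3]
grip_width: 59.1
gripper_force: 54.2
```

```bash
python3 st.py
```

```text
t 33.3 F [-4.6  6.   6.3] M [1.01 0.65 0.04] q6 1.034 yaw -8.12 P [ 536.9 -283.    59.2]
('line mid', array([ 552. , -299.7]), 'dir', np.float64(-48.6), 27)
```

The index line has followed to -48.6°. I go on to the stop.

Emit:
apply_moves:
  offset:
    - [-0.0007, -0.0007, -0.0005]
    - [0, 0, 0]
    - [0, 0, 0]
    - [0, 0, 0]
    - [0, 0, 0]
    - [0, 0, 0]
    - [0, 0, 0]
  spin: [0, 4, 4, 4, 3, 0, 0]

```text
time_s: 34.22
ee_pos: [537.0, -281.9, 59.3]
eef_rot: [0.98, -0.2, -0.0, -0.001]
wrist_force: [-0.0, 7.5, 2.5]
grip_width: 59.1
gripper_force: 54.2
```

```bash
python3 st.py
```

```text
t 34.225 F [-0.   7.5  2.5] M [ 1.16 -0.12  0.17] q6 1.295 yaw -23.04 P [ 537.  -281.9   59.3]
('line mid', array([ 546.1, -298.7]), 'dir', np.float64(-63.5), 36)
```

Emit:
apply_moves:
  offset:
    - [0, 0, 0]
    - [0, 0, 0]
    - [0, 0, 0]
    - [0, 0, 0]
  spin: [2, 2, 0, 0]

```text
time_s: 34.78
ee_pos: [537.3, -281.3, 59.4]
eef_rot: [0.973, -0.232, -0.0, -0.001]
wrist_force: [1.8, 9.5, 3.5]
grip_width: 59.1
gripper_force: 55.2
```

```bash
python3 st.py
```

```text
t 34.775 F [1.8 9.5 3.5] M [ 1.55 -0.31  1.46] q6 1.363 yaw -26.86 P [ 537.3 -281.3   59.4]
('line mid', array([ 545.7, -298.9]), 'dir', np.float64(-67.6), 35)
```

It is at the second stop: 1.46 N·m, line at about -66°. I ease off 2°, relieve the side load and lift gently.

Emit:
apply_moves:
  offset:
    - [-0.0004, -0.0012, 0]
    - [0, 0, 0]
    - [0, 0, -0.001]
    - [0, 0, -0.001]
    - [0, 0, -0.001]
    - [0, 0, -0.001]
    - [0, 0, -0.001]
    - [0, 0, 0]
  spin: [-2, 0, 0, 0, 0, 0, 0, 0]

```text
time_s: 35.83
ee_pos: [537.2, -281.0, 63.0]
eef_rot: [0.976, -0.217, -0.0, -0.001]
wrist_force: [6.3, 6.2, -7.2]
grip_width: 59.4
gripper_force: 56.9
```

```bash
python3 st.py
```

```text
t 35.825 F [ 6.3  6.2 -7.2] M [ 0.85 -0.99  0.26] q6 1.332 yaw -25.12 P [ 537.2 -281.    63. ]
('line mid', array([ 545.7, -294.7]), 'dir', np.float64(-67.0), 36)
```

The cap rises with the fingers under mild friction. I relax the side load and keep lifting.

Emit:
apply_moves:
  offset:
    - [0.0004, -0.0009, 0]
    - [0, 0, -0.001]
    - [0, 0, -0.0015]
    - [0, 0, -0.0015]
    - [0, 0, -0.0015]
    - [0, 0, -0.0015]
    - [0, 0, 0]
  spin: [0, 0, 0, 0, 0, 0, 0]

```text
time_s: 36.75
ee_pos: [537.9, -281.8, 71.9]
eef_rot: [0.976, -0.217, 0.001, 0.0]
wrist_force: [0.4, -0.0, 0.4]
grip_width: 59.4
gripper_force: 57.1
```

```bash
python3 st.py
```

```text
t 36.75 F [ 0.4 -0.   0.4] M [ 0.1   0.03 -0.04] q6 1.334 yaw -25.09 P [ 537.9 -281.8   71.9]
('line mid', array([ 546.8, -288.1]), 'dir', np.float64(-67.3), 37)
```

Free of load. I raise it to 100 mm above its seat.

Emit:
apply_moves:
  offset:
    - [0, 0, -0.005]
    - [0, 0, -0.01]
    - [0, 0, -0.015]
    - [0, 0, -0.02]
    - [0, 0, -0.02]
    - [0, 0, -0.0125]
    - [0, 0, -0.005]
    - [0, 0, 0]
  spin: [0, 0, 0, 0, 0, 0, 0, 0]

```text
time_s: 37.8
ee_pos: [537.6, -281.3, 158.7]
eef_rot: [0.976, -0.217, -0.0, -0.0]
wrist_force: [-0.4, -0.4, -1.2]
grip_width: 59.1
gripper_force: 57.2
```

Emit:
apply_moves:
  offset:
    - [0, 0, 0]
    - [0, 0, 0]
    - [0, 0, 0]
    - [0, 0, 0]
  spin: [0, 0, 0, 0]

```text
time_s: 38.3
ee_pos: [537.7, -281.3, 158.7]
eef_rot: [0.976, -0.217, -0.0, -0.0]
wrist_force: [0.1, 0.3, -1.1]
grip_width: 59.0
gripper_force: 57.1
```

Run:
```python
from m import *
S=cap('side');print(mv()[0],bot.observe()['wrist_force']);f=S['frame'][150:430,210:440]
cv2.imwrite('pics/end.png',cv2.resize(f,(483,588),interpolation=3)[:,:,::-1])
```

```text
[ 537.68250835 -281.34900554  158.74395356] [ 0.84237926 -0.6494809  -1.09047817]
```

View pics/end.png

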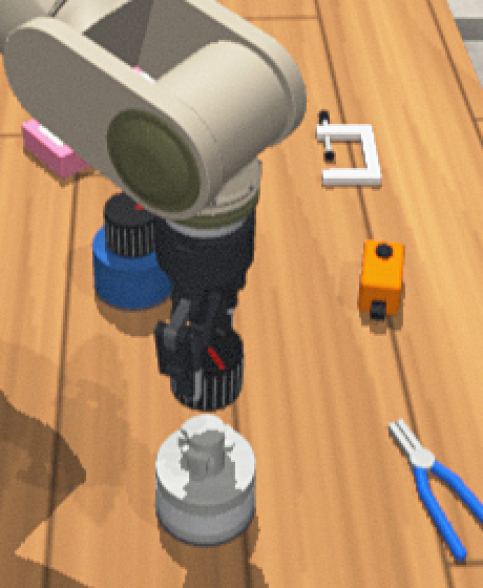

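The picture shows the cap held level at about (208,375), well above the bare neck at (207,440). The blue tin, pliers, dispenser and clamp are undisturbed. I hand the job in.

```bash
python3 -c "
from bench import bot
print(bot.close_job())"
```

```text
the job is handed in; nothing more can be done
None
```

I've handed the job in at about 38 s, with no verdict returned: yellow then green are stacked on the red case within about 1 mm, and the steel tin's cap is off (turned clockwise to its stop) and held level about 10 cm above where it sat; along the way I shut the gripper once above yellow, and once lifted green back off the stack by mistake before setting it down again.

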